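# Sort the short pin, shut the sprung eyelet jig, pin it and hold it pressed

### The job

A short pin has been left in the open clamshell eyelet jig: take it out and stand it in the wooden pin rack, in the free hole of the row where the other short pin stands. Then swing the jig's upper leaf shut, take the long pin from the rack and push it down through both leaves until its collar bears on the upper leaf and the leaf is pressed fully shut against its springs. Finish like that: do not let go of the long pin, keep pressing it down so that the jig stays shut, and leave the tub, the carton and the anvil where they are.

Things in the scene. Friction and masses are not known exactly. Their poses are not given: they have to be found in the camera images.
- jig: Clamshell jig, fixed: dark steel block 140 (x) x 110 (y) x 45 mm high, origin under its centre, z up. An aluminium upper leaf is hinged along y at x = -60 mm, level with the block's top, and opens towards -x, the robot's side. Two 10 mm spring plungers stand 8 mm proud of the top at x = 50, y = +-40 mm; together about 1 N per mm.
- leaf (a joint): Upper leaf angle (rad): 0 fully shut, 1.57 upright, starts at 1.75 to 1.95. Leaf 10 mm thick, 110 wide, 5 to 135 mm from the hinge (tab to 152), 350 g. Damped hinge with friction: stays put from 1.15 up; below about 1.1 it sinks by itself in 2 to 3 s and rests on the springs at 0.035 to 0.065. Fully shut needs about 6 to 9 N at its hole; it springs back if let go.
- leaf_hinge (a point): Middle of the hinge line, at the height of the block's top face (45 mm); its axes turn with the leaf: x along the leaf away from the hinge, z out of the leaf's outer face. The leaf's inner face is at z = 0, the outer face at z = 10 mm.
- leaf_hole (a point): Centre, on the outer face, of the 15 mm through hole in the leaf, 80 mm from the hinge line. Directly above jig_hole0 when shut.
- jig_hole0 (a point): Mouth, on the block's top face (45 mm high), of its round hole, 14 mm wide and 36 mm deep, 80 mm from the hinge line. With the leaf shut and the long pin's collar on it, the long pin's tip is 34 mm below this point.
- rack: Wooden pin rack, fixed, 130 x 130 x 30 mm high, origin under its centre, z up. Holes at x, y = +-35 mm form two rows along its x: rack_hole0 and 1 (y = +35), rack_hole2 and 3 (y = -35). At the start a pin stands in the far hole (x = +35) of each row, the long one in one row, a short one in the other (either way round); the near holes are free.
- rack_hole0 (a point): Mouth, on the rack's top face, of a round hole 14 mm wide and 22 mm deep. Near hole of row one, free at the start.
- rack_hole1 (a point): Mouth, on the rack's top face, of a round hole 14 mm wide and 22 mm deep. Far hole of row one, holds a pin at the start.
- rack_hole2 (a point): Mouth, on the rack's top face, of a round hole 14 mm wide and 22 mm deep. Near hole of row two, free at the start.
- rack_hole3 (a point): Mouth, on the rack's top face, of a round hole 14 mm wide and 22 mm deep. Far hole of row two, holds a pin at the start.
- pin_long: Plain steel pin, upright, origin at the centre of its tip, z up: shank 12 mm diameter, 44 mm long, nose tapered over 4 mm to 6 mm wide; then a collar 26 mm wide, 4 mm thick; then a round grip head 20 mm wide, 28 mm tall. Total 76 mm, about 120 g. Stands in the rack, its tip on the hole's floor 8 mm above the bench, so its head is 18 mm higher than the short pin's.
- pin_short_a: Plain steel pin, upright, origin at the centre of its tip, z up: shank 12 mm diameter, 26 mm long, nose tapered over 4 mm to 6 mm wide; then a collar 26 mm wide, 4 mm thick; then a round grip head 20 mm wide, 28 mm tall. Total 58 mm, about 100 g. Starts hanging by its collar in the jig block's hole, tip 26 mm below the mouth.
- pin_short_b: Plain steel pin, upright, origin at the centre of its tip, z up: shank 12 mm diameter, 26 mm long, nose tapered over 4 mm to 6 mm wide; then a collar 26 mm wide, 4 mm thick; then a round grip head 20 mm wide, 28 mm tall. Total 58 mm, about 100 g. Stands in the rack, its tip on the hole's floor 8 mm above the bench, and stays there.
- eyelet_tub: Bystander: open clear plastic tub of brass eyelets, 100 x 140 x 45 mm, origin under its centre.
- carton: Bystander: open cardboard carton, 100 x 160 x 60 mm, origin under its centre.
- anvil: Bystander: flat steel setting anvil with three shallow cups, 70 x 100 x 30 mm, lying at the left, origin under its centre.
Not all that is in view belongs to the job. Leave any black or yellow look-alike of the pin_short_a alone.

How it is judged:
By the outcome, as a careful person would: the job done as asked, in the order asked, and still so for the second after the job is handed in, while the arm keeps its last pose, push and grip.
It also fails if it takes over 72 s, if anything falls off the work surface, if the arm or the gripper's body presses on something with over 40 N, if the wrist force passes 120 N, or if a joint passes its speed limit or range.

### The arm

A 7-joint arm with a two-finger parallel gripper is mounted at the origin on the work surface. World frame = base frame: x ahead of the robot, y to its left, z up, the work surface at z = 0. Lengths are in m, angles in rad, forces in N, time in s.
With the tool pointing down it reaches from about 0.35 to 0.9 m from the base axis. Payload 7.2 kg.
Tool frame: the origin (TCP) lies on the centre line of the jaws, within the pads' length; the fingertips stand arm.tips_ahead ahead of it and the grasp point (between the pads) is the TCP (arm.tips_ahead is the distance from the TCP to the fingertips, in m); z points along the fingers, y is the line along which they close (so a half turn about z gives the same grasp; the last joint's range is limited). The gripper opens to 85 mm and grips with 20 to 120 N. Pads are 22 mm wide; open, the fingers measure 114 mm over their backs; the gripper's body (76 mm by 85 mm) begins 54 mm behind the grasp point. The pads swing forward as they close: fully open they stand 13 mm farther back than shut.
Start: joints at [-1.207, 0.411, -0.013, 1.596, 0.006, 1.134, -0.082], TCP at [0.262, 0.568, 0.25] pointing down, gripper open.
Joint ranges: [-2.95, 2.95], [-0.29, 1.99], [-1.47, 1.44], [0.14, 2.54], [-1.03, 4.17], [0.13, 1.85], [-2.86, 2.86]. Speed limits (rad/s): [2.39, 2.39, 3.01, 3.01, 3.14, 3.14, 3.14].

### API

Orientations are given as a unit quaternion [w, x, y, z].
In Python, from plant import status, imaging, sign_off, arm gives the robot as it stands.
- The arm moves only by the tool send_rows, never from a script. Its argument "moves" is a list of rows, each an object of numbers: "tx", "ty", "tz": the shift along the world's x, y, z in mm; "wx", "wy", "wz": the turn, a rotation vector about the world's x, y, z in degrees. A call has 1 to 12 rows; each row is the pose to reach, as a shift and turn from the pose commanded when the call began; what a row does not reach only later rows make up. A row lasts 1/10 s, in which the tool goes at most 50 mm and 8.59 degrees, less where a joint would pass 70% of its speed; a pose out of reach is approached as far as the arm can. A call with a gripper value outside its range is refused whole. "jaw" is the finger opening in mm, from 0 to 85.4, set as the call begins (left out, the last holds). The fingers move at their own pace and stop on an object; the grip force is fixed at half the most. Time passes only in rows, so rows that repeat a pose let the fingers close. It gives the time, the measured TCP pose, the force, the opening and the grip force at its end, in the units of the state.
- status.observe(): the state, without advancing time (a new reading comes with each control period).
- imaging.capture(name): name is "side" or "top"; returns the picture (384x512x3 uint8, red, green, blue); there is no depth.
- imaging.camera_params(name): a dict with "camera_matrix" (3x3 intrinsics, pixels), "R" (3x3) and "t" (3): a world point X has camera coordinates R X + t. Camera axes: x right, y down, z forward; pixel columns grow to the right and rows downward; lengths in m; the calibration is good to about 2 mm. A picture is of the moment at which its call begins. camera_params takes no time and is no camera call.
- sign_off(): hands the job in; it is judged then, once.
The state is a dict: "time_s": time; "q": joint angles; "qd": joint speeds; "tau": joint torques, N m; "ee_pos": TCP position; "tool_rot": TCP orientation; "force": force on the tool from outside, world axes, zero at the start; "moment": the same for the moment, N m; "grip_width": finger opening in m; "grasp_force": force on a finger pad.
Only numpy, scipy, OpenCV 4.12 (cv2) and the standard library are available. Lean on these libraries where they do the work, as an engineer would, in place of code of your own. Each camera call takes 0.05 s, during which the arm holds its last target. There are 200 camera calls.

## Working session

There is one attempt and no reset: what is moved stays moved. The work goes in short steps, Python scripts to look and compute and a tool call to move; the robot and the scene stay as the last step left them, time stands still between calls to the robot, and variables do not carry over. Pictures are saved under pics/ and viewed, at most 10 in all, crops included, and the job is handed in when it is done.

Besides the shell and the picture viewer there is one more tool, called after "Call:" as name(argument=value, ...), one argument or row to a line, values as JSON. send_rows: Moves the arm, as the interface text tells. Its arguments: {"type":"object","properties":{"moves":{"type":"array","items":{"type":"object","properties":{"tx":{"type":"number"},"ty":{"type":"number"},"tz":{"type":"number"},"wx":{"type":"number"},"wy":{"type":"number"},"wz":{"type":"number"}}}},"jaw":{"type":"number"}},"required":["moves"]}

```bash
mkdir -p pics; ls; python3 - <<'E'
from plant import status, imaging, arm
import cv2,numpy as np
for n in("side","top"):
    im=imaging.capture(n); cv2.imwrite(f"pics/{n}0.png",cv2.cvtColor(im,cv2.COLOR_RGB2BGR))
    p=imaging.camera_params(n); print(n,np.round(p["camera_matrix"],1).tolist(),np.round(p["R"],3).tolist(),np.round(p["t"],3).tolist())
s=status.observe(); print(s["time_s"],s["ee_pos"],s["tool_rot"],s["grip_width"],s["force"],arm.tips_ahead)
E
```

```text
pics
side [[420.0, 0.0, 254.4], [0.0, 420.0, 196.4], [0.0, 0.0, 1.0]] [[0.931, -0.366, -0.01], [-0.274, -0.677, -0.683], [0.243, 0.639, -0.73]] [-0.567, 0.258, 0.87]
top [[424.9, 0.0, 256.0], [0.0, 424.9, 190.0], [0.0, 0.0, 1.0]] [[-0.022, -1.0, -0.017], [-0.986, 0.025, -0.166], [0.167, 0.013, -0.986]] [0.105, 0.632, 1.062]
0.1 [0.2614266  0.56723284 0.24953619] [-1.01326967e-04  2.14215150e-01  9.76786221e-01 -7.32638798e-04] 0.08556760489719271 [-0.11035062 -0.08221876  0.14410452] 0.019
```

View pics/top0.png

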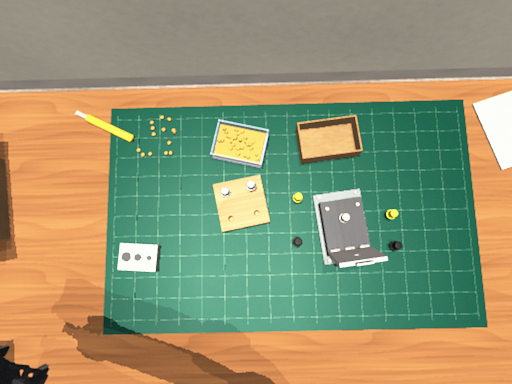

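View pics/side0.png

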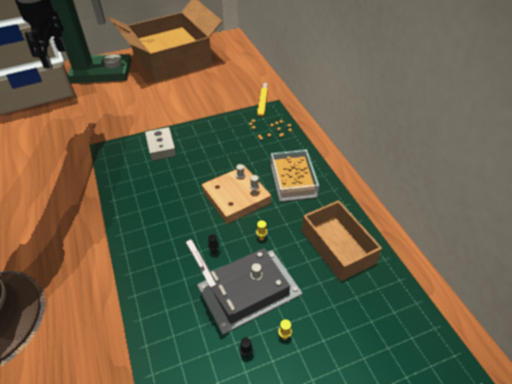

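Top view: the steel pin in the jig is at (346,217). The look-alikes are yellow at (298,198) and (392,214), and black at (298,242) and (397,246). The rack pins are at (225,191) and (251,185), and the free holes at (230,218) and (256,212). I choose the white steel pin in the jig and will check it in a close crop.

```bash
cat > h.py <<'E'
import numpy as np,cv2
from plant import imaging,status
P={n:imaging.camera_params(n) for n in("side","top")}
def ray(n,u,v):
    p=P[n];R=np.array(p["R"]);t=np.array(p["t"])
    return -R.T@t, R.T@np.linalg.solve(np.array(p["camera_matrix"]),[u,v,1])
def onz(n,u,v,z):
    c,d=ray(n,u,v); return c+d*(z-c[2])/d[2]
def tri(a,b):
    (c1,d1),(c2,d2)=ray("top",*a),ray("side",*b)
    s=np.linalg.lstsq(np.c_[d1,-d2],c2-c1,rcond=None)[0]
    p,q=c1+s[0]*d1,c2+s[1]*d2; return (p+q)/2,np.linalg.norm(p-q)
def proj(n,X):
    p=P[n];c=np.array(p["camera_matrix"])@(np.array(p["R"])@X+np.array(p["t"])); return c[:2]/c[2]
def snap(n): return cv2.cvtColor(imaging.capture(n),cv2.COLOR_RGB2BGR)
def crop(im,x,y,w,h,k): return cv2.resize(im[y:y+h,x:x+w],None,fx=k,fy=k,interpolation=cv2.INTER_CUBIC)
E
python3 - <<'E'
from h import *
t=cv2.imread("pics/top0.png");s=cv2.imread("pics/side0.png")
cv2.imwrite("pics/c1.png",crop(t,205,170,190,110,4))
cv2.imwrite("pics/c2.png",crop(s,180,150,130,190,3))
E
```

```text
(no output)
```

View pics/c1.png

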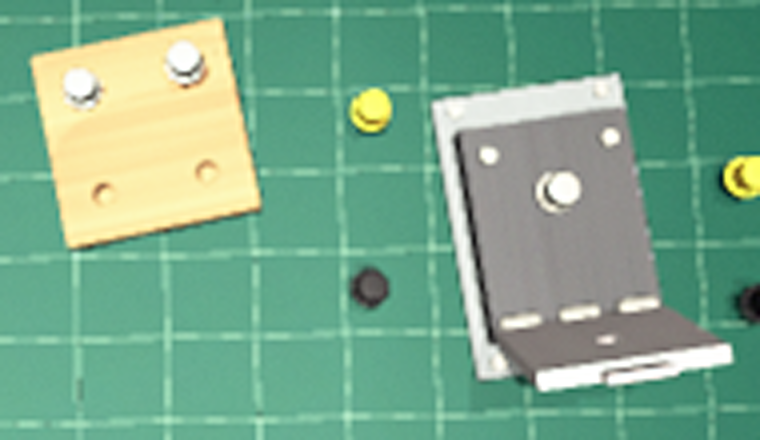

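View pics/c2.png

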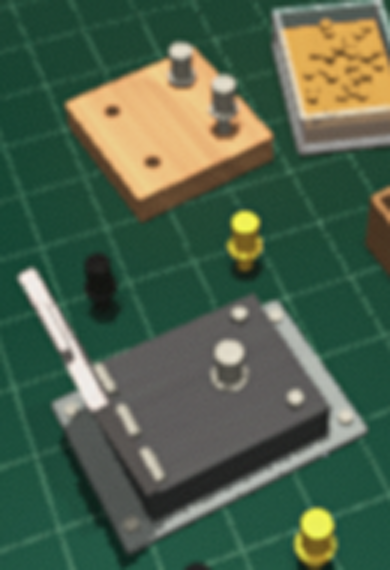

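The crops show a bright steel pin in the jig at about (345,217), and the coloured pins stand off to the sides. In the side crop the right-hand rack pin, top (251,185), shows shank below its collar, so it is the long one. The left one is short, so its row's free hole is at top (231,218). Now I'll measure.

```bash
python3 - <<'E'
from h import *
t=cv2.imread("pics/top0.png");s=cv2.imread("pics/side0.png")
def bright(im,x0,y0,x1,y1,th=150):
    hsv=cv2.cvtColor(im,cv2.COLOR_BGR2HSV); m=((hsv[...,2]>th)&(hsv[...,1]<70)).astype(np.uint8)
    m[:y0]=0;m[y1:]=0;m[:,:x0]=0;m[:,x1:]=0
    n,l,st,c=cv2.connectedComponentsWithStats(m); 
    return [(np.round(c[i],1).tolist(),st[i].tolist()) for i in range(1,n) if st[i][4]>8]
print("top L",bright(t,215,178,235,200)); print("top R",bright(t,242,175,262,196)); print("jig",bright(t,335,208,357,226))
print("side L",bright(s,230,160,247,180)); print("side R",bright(s,248,172,262,193));print("side jig",bright(s,248,258,266,282))
print("plungers top",bright(t,318,202,366,214),"side",bright(s,255,250,285,290))
# rack mask
hsv=cv2.cvtColor(t,cv2.COLOR_BGR2HSV); m=cv2.inRange(hsv,(8,40,120),(28,200,255)); m[:170]=0;m[236:]=0;m[:,:208]=0;m[:,275:]=0
c=max(cv2.findContours(m,0,2)[0],key=cv2.contourArea); r=cv2.minAreaRect(c); b=cv2.boxPoints(r); print("rack",r); 
for q in b: print(np.round(onz("top",*q,.03),4))
print("rack c",onz("top",*r[0],.03))
# holes: dark in rack
g=t[...,2].astype(int)
for (x0,y0,x1,y1) in [(224,212,238,226),(250,206,264,219)]:
    w=np.clip(np.median(g[y0:y1,x0:x1])-25-g[y0:y1,x0:x1],0,None); ys,xs=np.mgrid[y0:y1,x0:x1]; u,v=(w*xs).sum()/w.sum(),(w*ys).sum()/w.sum(); print("hole",u,v,onz("top",u,v,.03))
E
```

```text
top L [([224.9, 191.6], [220, 187, 11, 11, 83])]
top R [([250.3, 185.0], [246, 180, 10, 11, 80])]
jig [([344.4, 217.3], [339, 213, 12, 11, 92]), ([335.4, 218.1], [335, 214, 2, 9, 15])]
side L [([239.9, 166.5], [237, 164, 7, 6, 32])]
side R [([253.9, 177.4], [251, 175, 7, 6, 35])]
side jig [([256.0, 267.0], [252, 263, 9, 9, 65])]
plungers top [([324.5, 207.1], [318, 202, 12, 12, 75]), ([357.2, 203.9], [355, 202, 5, 5, 21]), ([332.4, 209.4], [330, 205, 5, 9, 23]), ([318.3, 210.6], [318, 207, 2, 7, 10])] side [([277.0, 261.9], [268, 251, 17, 26, 129]), ([259.2, 253.7], [257, 252, 5, 4, 16]), ([257.2, 267.0], [255, 263, 6, 9, 46]), ([278.0, 281.8], [276, 280, 5, 5, 19])]
rack ((240.82696533203125, 202.869384765625), (49.19376754760742, 49.479305267333984), 78.2317123413086)
[0.6579 0.2094 0.03  ]
[0.6823 0.0783 0.03  ]
[0.5515 0.0549 0.03  ]
[0.5279 0.1835 0.03  ]
rack c [0.60427543 0.13148347 0.03      ]
hole 229.5441696113074 216.6643109540636 [0.56804136 0.16207768 0.03      ]
hole 255.0810810810811 211.07207207207207 [0.58132884 0.093916   0.03      ]
```

```bash
python3 - <<'E'
from h import *
T=lambda x,y:(205+(x+.5)/4-.5,170+(y+.5)/4-.5); S=lambda x,y:(180+(x+.5)/3-.5,150+(y+.5)/3-.5)
for n,a,b,z in [("long",(185,56),(224,84),.084),("shortb",(81,82),(181,50),.066),("jigpin",(564,187),(230,351),.077),("pl+",(489,155),(240,314),.053),("pl-",(611,137),(296,398),.053)]:
    print(n,np.round(tri(T(*a),S(*b))[0],4),np.round(tri(T(*a),S(*b))[1],4),np.round(onz("top",*T(*a),z),4),np.round(onz("side",*S(*b),z),4))
for n,a,b in [("h0",(104,194),(112,111)),("h2",(208,171),(152,161))]:print(n,onz("top",*T(*a),.03),onz("side",*S(*b),.03))
for n,b in [("rackcorner near+",(66,103)),("far+",(193,46)),("near-",(143,206)),("far-",(272,140))]: print(n,onz("side",*S(*b),.03))
for n,a,b in [("hingeL",(519,322),(104,377)),("hingeM",(580,313),(128,420)),("hingeR",(640,304),(152,464))]:print(n,onz("top",*T(*a),.047),onz("side",*S(*b),.047))
for n,a,b in [("leafholetop",(607,340),(67,355)),("leafend L (outer)",(537,388),(22,275)),("leaf end R outer",(732,362),(36,268))]:print(n,tri(T(*a),S(*b)))
for n in P: print(ray(n,0,0)[0])
E
```

```text
long [0.648  0.1019 0.0836] 0.0041 [0.6458 0.1023 0.084 ] [0.6499 0.1014 0.084 ]
shortb [0.6352 0.1702 0.0673] 0.0034 [0.6337 0.1706 0.066 ] [0.6374 0.1716 0.066 ]
jigpin [ 0.5587 -0.1364  0.0768] 0.0041 [ 0.5567 -0.136   0.077 ] [ 0.5607 -0.1367  0.077 ]
pl+ [ 0.5833 -0.0939  0.0516] 0.004 [ 0.5811 -0.0933  0.053 ] [ 0.5849 -0.095   0.053 ]
pl- [ 0.5928 -0.1736  0.0522] 0.0036 [ 0.591 -0.173  0.053] [ 0.5944 -0.1742  0.053 ]
h0 [0.56408037 0.15925231 0.03      ] [0.56779478 0.15836155 0.03      ]
h2 [0.57774644 0.08988907 0.03      ] [0.58067259 0.09039718 0.03      ]
rackcorner near+ [0.53369904 0.18265402 0.03      ]
far+ [0.66152297 0.20946669 0.03      ]
near- [0.557866   0.04693733 0.03      ]
far- [0.68243023 0.07506011 0.03      ]
hingeL [ 0.4733543  -0.10804908  0.047     ] [ 0.47776255 -0.10527365  0.047     ]
hingeM [ 0.47819022 -0.14746312  0.047     ] [ 0.48256754 -0.14407687  0.047     ]
hingeR [ 0.4830436  -0.18625889  0.047     ] [ 0.48688074 -0.18155821  0.047     ]
leafholetop (array([ 0.4546848 , -0.14256026,  0.14239385]), np.float64(0.009780201288147956))
leafend L (outer) (array([ 0.43543959, -0.09544063,  0.17344604]), np.float64(0.00436810806243038))
leaf end R outer (array([ 0.44145057, -0.17562296,  0.27783298]), np.float64(0.008299252632118158))
[ 0.38702974 -0.5886666   0.8059349 ]
[0.44795288 0.07590008 1.15361232]
```

Triangulated head heights are 83.6, 67.3 and 76.8 mm, against the expected 84, 66 and 77. Rack pitch comes out at 70.1 mm. The jig hole found from the plungers agrees to 1 mm, with jig yaw about 7° and rack yaw about 10.3°. Now I'll move over the jig pin.

Call:
send_rows(
  moves=[
    {"tx": 297,"ty": -704,"wz": 31.6},
    {"tx": 297,"ty": -704,"wz": 31.6},
    {"tx": 297,"ty": -704,"wz": 31.6},
    {"tx": 297,"ty": -704,"wz": 31.6},
    {"tx": 297,"ty": -704,"wz": 31.6},
    {"tx": 297,"ty": -704,"wz": 31.6},
    {"tx": 297,"ty": -704,"wz": 31.6},
    {"tx": 297,"ty": -704,"wz": 31.6},
    {"tx": 297,"ty": -704,"wz": 31.6},
    {"tx": 297,"ty": -704,"wz": 31.6},
    {"tx": 297,"ty": -704,"wz": 31.6},
    {"tx": 297,"ty": -704,"wz": 31.6},
  ],
  jaw=50,
)

```text
invalid input at $.moves[0]: expected keys tx, ty, tz, wx, wy, wz
```

Call:
send_rows(
  moves=[
    {"tx": 297,"ty": -704,"tz": 0,"wx": 0,"wy": 0,"wz": 31.6},
    {"tx": 297,"ty": -704,"tz": 0,"wx": 0,"wy": 0,"wz": 31.6},
    {"tx": 297,"ty": -704,"tz": 0,"wx": 0,"wy": 0,"wz": 31.6},
    {"tx": 297,"ty": -704,"tz": 0,"wx": 0,"wy": 0,"wz": 31.6},
    {"tx": 297,"ty": -704,"tz": 0,"wx": 0,"wy": 0,"wz": 31.6},
    {"tx": 297,"ty": -704,"tz": 0,"wx": 0,"wy": 0,"wz": 31.6},
    {"tx": 297,"ty": -704,"tz": 0,"wx": 0,"wy": 0,"wz": 31.6},
    {"tx": 297,"ty": -704,"tz": 0,"wx": 0,"wy": 0,"wz": 31.6},
    {"tx": 297,"ty": -704,"tz": 0,"wx": 0,"wy": 0,"wz": 31.6},
    {"tx": 297,"ty": -704,"tz": 0,"wx": 0,"wy": 0,"wz": 31.6},
    {"tx": 297,"ty": -704,"tz": 0,"wx": 0,"wy": 0,"wz": 31.6},
    {"tx": 297,"ty": -704,"tz": 0,"wx": 0,"wy": 0,"wz": 31.6},
  ],
  jaw=50,
)

```text
time_s: 1.3
ee_pos: [0.4949, 0.0131, 0.2503]
tool_rot: [0.0, -0.06, 0.998, 0.0]
force: [1.7, 2.0, -0.4]
grip_width: 0.0502
grasp_force: 0.0
```

Call:
send_rows(
  moves=[
    {"tx": 64,"ty": -151,"tz": 0,"wx": 0,"wy": 0,"wz": 0},
    {"tx": 64,"ty": -151,"tz": 0,"wx": 0,"wy": 0,"wz": 0},
    {"tx": 64,"ty": -151,"tz": 0,"wx": 0,"wy": 0,"wz": 0},
    {"tx": 64,"ty": -151,"tz": 0,"wx": 0,"wy": 0,"wz": 0},
    {"tx": 64,"ty": -151,"tz": -50,"wx": 0,"wy": 0,"wz": 0},
    {"tx": 64,"ty": -151,"tz": -100,"wx": 0,"wy": 0,"wz": 0},
    {"tx": 64,"ty": -151,"tz": -130,"wx": 0,"wy": 0,"wz": 0},
    {"tx": 64,"ty": -151,"tz": -130,"wx": 0,"wy": 0,"wz": 0},
    {"tx": 64,"ty": -151,"tz": -130,"wx": 0,"wy": 0,"wz": 0},
  ],
)

```text
time_s: 2.2
ee_pos: [0.5587, -0.1358, 0.1206]
tool_rot: [-0.0, -0.06, 0.998, 0.0]
force: [-0.4, -0.2, 0.2]
grip_width: 0.0499
grasp_force: 0.0
```

```bash
python3 - <<'E'
from h import *
t=snap("top");s=snap("side");print(status.observe()["ee_pos"],proj("top",[.5587,-.1364,.077]),proj("side",[.5587,-.1364,.077]))
e=status.observe()["ee_pos"]
for n,im,k in(("top",t,0),("side",s,1)):
    c=proj(n,e);print(n,"tcp px",c,"tip px",proj(n,e-np.array([0,0,.019])))
a=crop(t,305,170,95,130,4);b=crop(s,205,200,95,130,4);cv2.imwrite("pics/g1.png",np.hstack([a,b]))
E
```

```text
[ 0.55997783 -0.13612132  0.12234413] [345.74832543 215.56729359] [255.36008066 266.86140429]
top tcp px [349.18011912 213.04688437] tip px [347.64685368 213.91473014]
side tcp px [255.7098951  253.68799064] tip px [255.78644974 259.20438739]
```

View pics/g1.png

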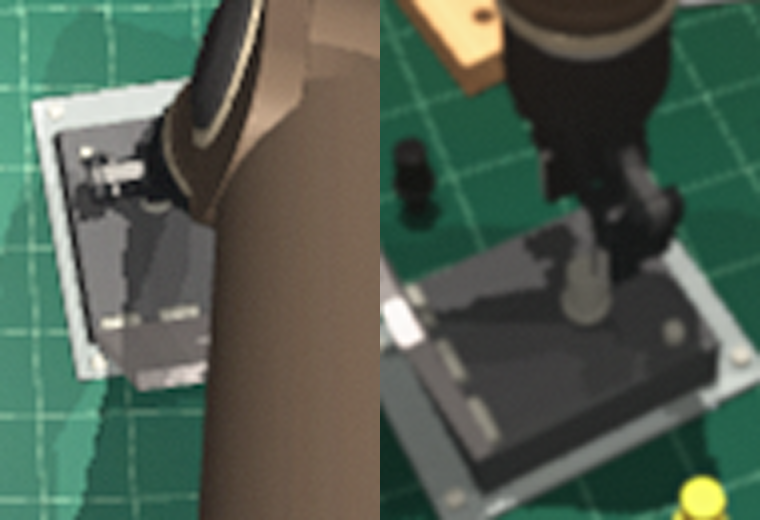

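The gripper is over the pin in both views. Descending and gripping.

Call:
send_rows(
  moves=[
    {"tx": 0,"ty": 0,"tz": -20,"wx": 0,"wy": 0,"wz": 0},
    {"tx": 0,"ty": 0,"tz": -35,"wx": 0,"wy": 0,"wz": 0},
    {"tx": 0,"ty": 0,"tz": -48,"wx": 0,"wy": 0,"wz": 0},
    {"tx": 0,"ty": 0,"tz": -48,"wx": 0,"wy": 0,"wz": 0},
  ],
)

```text
time_s: 2.7
ee_pos: [0.5579, -0.1356, 0.0711]
tool_rot: [-0.001, -0.06, 0.998, 0.0]
force: [-0.1, 0.6, -0.1]
grip_width: 0.0497
grasp_force: 0.0
```

Call:
send_rows(
  moves=[
    {"tx": 0,"ty": 0,"tz": 0,"wx": 0,"wy": 0,"wz": 0},
    {"tx": 0,"ty": 0,"tz": 0,"wx": 0,"wy": 0,"wz": 0},
    {"tx": 0,"ty": 0,"tz": 0,"wx": 0,"wy": 0,"wz": 0},
    {"tx": 0,"ty": 0,"tz": 0,"wx": 0,"wy": 0,"wz": 0},
    {"tx": 0,"ty": 0,"tz": 0,"wx": 0,"wy": 0,"wz": 0},
  ],
  jaw=10,
)

```text
time_s: 3.2
ee_pos: [0.5592, -0.1361, 0.0732]
tool_rot: [0.001, -0.06, 0.998, -0.0]
force: [-0.7, 0.3, 5.5]
grip_width: 0.0182
grasp_force: 58.6
```

Call:
send_rows(
  moves=[
    {"tx": 0,"ty": 0,"tz": 8,"wx": 0,"wy": 0,"wz": 0},
    {"tx": 0,"ty": 0,"tz": 20,"wx": 0,"wy": 0,"wz": 0},
    {"tx": 0,"ty": 0,"tz": 45,"wx": 0,"wy": 0,"wz": 0},
    {"tx": 0,"ty": 0,"tz": 75,"wx": 0,"wy": 0,"wz": 0},
    {"tx": 0,"ty": 0,"tz": 75,"wx": 0,"wy": 0,"wz": 0},
    {"tx": 0,"ty": 0,"tz": 75,"wx": 0,"wy": 0,"wz": 0},
  ],
)

```text
time_s: 3.8
ee_pos: [0.559, -0.1358, 0.1484]
tool_rot: [0.001, -0.06, 0.998, 0.0]
force: [-0.3, 0.3, -0.3]
grip_width: 0.0183
grasp_force: 58.8
```

```bash
python3 - <<'E'
from h import *
t=snap("top");s=snap("side");o=status.observe();e=o["ee_pos"];print(e,o["force"],o["grip_width"])
c=[int(v) for v in proj("side",e)];print(c, proj("side",e-np.array([0,0,.05])),proj("top",e))
cv2.imwrite("pics/g2.png",np.hstack([crop(s,c[0]-45,c[1]-35,90,110,4),crop(t,305,165,90,110,4)]))
E
```

```text
[ 0.55810567 -0.1356162   0.14684127] [ 1.44391997 -0.67499023 -1.7851218 ] 0.0177087265047396
[254, 246] [254.85864833 261.14529045] [351.0747921 212.6700577]
```

View pics/g2.png

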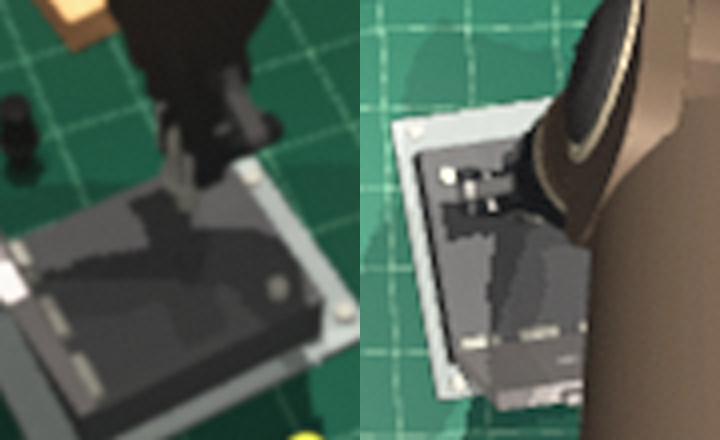

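The pin is out and held; in the side crop it hangs at about (254,254). The measured offset to the free hole is +8, +295 mm, and both cameras agree on it.

Call:
send_rows(
  moves=[
    {"tx": 1,"ty": 40,"tz": 20,"wx": 0,"wy": 0,"wz": 0},
    {"tx": 2,"ty": 85,"tz": 20,"wx": 0,"wy": 0,"wz": 0},
    {"tx": 4,"ty": 130,"tz": 20,"wx": 0,"wy": 0,"wz": 0},
    {"tx": 5,"ty": 175,"tz": 20,"wx": 0,"wy": 0,"wz": 0},
    {"tx": 6,"ty": 220,"tz": 20,"wx": 0,"wy": 0,"wz": 0},
    {"tx": 7,"ty": 265,"tz": 20,"wx": 0,"wy": 0,"wz": 0},
    {"tx": 8,"ty": 295,"tz": 0,"wx": 0,"wy": 0,"wz": 0},
    {"tx": 8,"ty": 295,"tz": -30,"wx": 0,"wy": 0,"wz": 0},
    {"tx": 8,"ty": 295,"tz": -55,"wx": 0,"wy": 0,"wz": 0},
    {"tx": 8,"ty": 295,"tz": -55,"wx": 0,"wy": 0,"wz": 0},
    {"tx": 8,"ty": 295,"tz": -55,"wx": 0,"wy": 0,"wz": 0},
  ],
)

```text
time_s: 5.0
ee_pos: [0.5662, 0.1586, 0.0917]
tool_rot: [-0.001, -0.06, 0.998, -0.0]
force: [0.0, -0.1, -1.0]
grip_width: 0.0179
grasp_force: 59.0
```

```bash
python3 - <<'E'
from h import *
t=snap("top");s=snap("side");o=status.observe();e=o["ee_pos"];print(e,o["force"],o["grip_width"])
c=[int(v) for v in proj("side",e)];print(c, proj("side",[.5666,.1585,.03]),proj("top",e))
cv2.imwrite("pics/g3.png",np.hstack([crop(s,c[0]-40,c[1]-25,85,75,5),crop(t,200,170,75,75,5)]))
E
```

```text
[0.56745026 0.158879   0.0933602 ] [ 0.74436129 -0.03840557 -1.5521267 ] 0.017812339465249113
[214, 168] [216.54402378 186.7549201 ] [228.85352181 214.22644054]
```

View pics/g3.png

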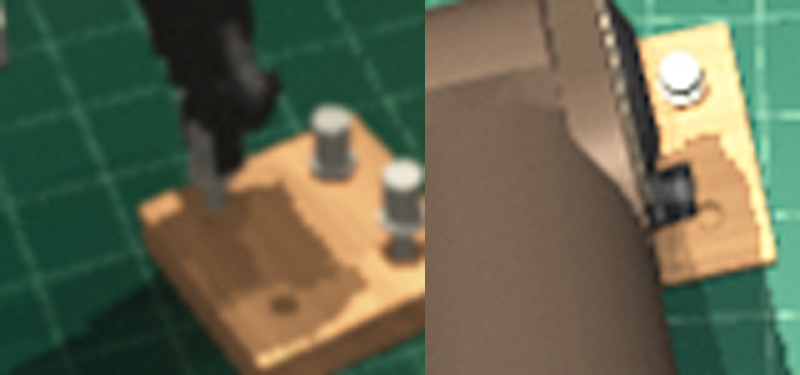

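The tip is at about (217,184) in the side view, right above the hole. Lowering gently.

Call:
send_rows(
  moves=[
    {"tx": 0,"ty": 0,"tz": -4,"wx": 0,"wy": 0,"wz": 0},
    {"tx": 0,"ty": 0,"tz": -8,"wx": 0,"wy": 0,"wz": 0},
    {"tx": 0,"ty": 0,"tz": -12,"wx": 0,"wy": 0,"wz": 0},
    {"tx": 0,"ty": 0,"tz": -16,"wx": 0,"wy": 0,"wz": 0},
    {"tx": 0,"ty": 0,"tz": -16,"wx": 0,"wy": 0,"wz": 0},
  ],
)

```text
time_s: 5.6
ee_pos: [0.5663, 0.159, 0.0757]
tool_rot: [-0.0, -0.06, 0.998, -0.0]
force: [-0.9, 0.3, -2.2]
grip_width: 0.0179
grasp_force: 59.0
```

Call:
send_rows(
  moves=[
    {"tx": 0,"ty": 0,"tz": -4,"wx": 0,"wy": 0,"wz": 0},
    {"tx": 0,"ty": 0,"tz": -8,"wx": 0,"wy": 0,"wz": 0},
    {"tx": 0,"ty": 0,"tz": -12,"wx": 0,"wy": 0,"wz": 0},
    {"tx": 0,"ty": 0,"tz": -13,"wx": 0,"wy": 0,"wz": 0},
    {"tx": 0,"ty": 0,"tz": -13,"wx": 0,"wy": 0,"wz": 0},
  ],
)

```text
time_s: 6.1
ee_pos: [0.5666, 0.159, 0.063]
tool_rot: [-0.0, -0.06, 0.998, -0.0]
force: [-0.3, -0.2, -1.5]
grip_width: 0.0181
grasp_force: 59.0
```

Call:
send_rows(
  moves=[
    {"tx": 0,"ty": 0,"tz": -1,"wx": 0,"wy": 0,"wz": 0},
    {"tx": 0,"ty": 0,"tz": -2,"wx": 0,"wy": 0,"wz": 0},
    {"tx": 0,"ty": 0,"tz": -2,"wx": 0,"wy": 0,"wz": 0},
  ],
)

```text
time_s: 6.4
ee_pos: [0.5671, 0.1592, 0.0621]
tool_rot: [0.0, -0.06, 0.998, 0.0]
force: [-1.0, -0.6, 5.6]
grip_width: 0.0184
grasp_force: 59.9
```

Call:
send_rows(
  moves=[
    {"tx": 0,"ty": 0,"tz": 0,"wx": 0,"wy": 0,"wz": 0},
    {"tx": 0,"ty": 0,"tz": 0,"wx": 0,"wy": 0,"wz": 0},
    {"tx": 0,"ty": 0,"tz": 0,"wx": 0,"wy": 0,"wz": 0},
    {"tx": 0,"ty": 0,"tz": 0,"wx": 0,"wy": 0,"wz": 0},
    {"tx": 0,"ty": 0,"tz": 30,"wx": 0,"wy": 0,"wz": 0},
    {"tx": 0,"ty": 0,"tz": 75,"wx": 0,"wy": 0,"wz": 0},
    {"tx": 0,"ty": 0,"tz": 120,"wx": 0,"wy": 0,"wz": 0},
    {"tx": 0,"ty": 0,"tz": 170,"wx": 0,"wy": 0,"wz": 0},
    {"tx": 0,"ty": 0,"tz": 190,"wx": 0,"wy": 0,"wz": 0},
  ],
  jaw=45,
)

```text
time_s: 7.3
ee_pos: [0.5684, 0.1593, 0.2565]
tool_rot: [0.003, -0.06, 0.998, 0.001]
force: [0.4, 0.5, -0.1]
grip_width: 0.0446
grasp_force: 0.0
```

Floor felt at the expected depth and the pin is released. Next I go behind the leaf with the fingers closed.

Call:
send_rows(
  moves=[
    {"tx": -22,"ty": -36,"tz": 0,"wx": 0,"wy": 0,"wz": 0},
    {"tx": -187,"ty": -305,"tz": 0,"wx": 0,"wy": 0,"wz": 0},
    {"tx": -187,"ty": -305,"tz": 0,"wx": 0,"wy": 0,"wz": 0},
    {"tx": -187,"ty": -305,"tz": 0,"wx": 0,"wy": 0,"wz": 0},
    {"tx": -187,"ty": -305,"tz": 0,"wx": 0,"wy": 0,"wz": 0},
    {"tx": -187,"ty": -305,"tz": 0,"wx": 0,"wy": 0,"wz": 0},
    {"tx": -187,"ty": -305,"tz": 0,"wx": 0,"wy": 0,"wz": 0},
    {"tx": -187,"ty": -305,"tz": 0,"wx": 0,"wy": 0,"wz": 0},
    {"tx": -187,"ty": -305,"tz": 0,"wx": 0,"wy": 0,"wz": 0},
    {"tx": -187,"ty": -305,"tz": 0,"wx": 0,"wy": 0,"wz": 0},
  ],
  jaw=0,
)

```text
time_s: 8.3
ee_pos: [0.38, -0.1455, 0.2515]
tool_rot: [0.0, -0.06, 0.998, 0.0]
force: [0.2, 0.8, -0.4]
grip_width: -0.0001
grasp_force: 0.0
```

```bash
python3 - <<'E'
from h import *
t=snap("top");s=snap("side");o=status.observe();e=o["ee_pos"];print(e,o["force"],o["grip_width"])
cv2.imwrite("pics/g4.png",np.hstack([crop(s,150,150,133,180,3),crop(t,205,160,130,180,3)]))
for n in P: print(proj(n,e-np.array([0,0,.019])), proj(n,e-np.array([0,0,.11])))
E
```

```text
[ 0.38041231 -0.14481622  0.25128846] [ 0.67440613 -0.23902403 -0.75718037] -0.0001021239402869994
[157.01228325 252.23211935] [165.96514089 281.42591982]
[368.78207966 291.92093463] [359.14785821 289.17105136]
```

View pics/g4.png

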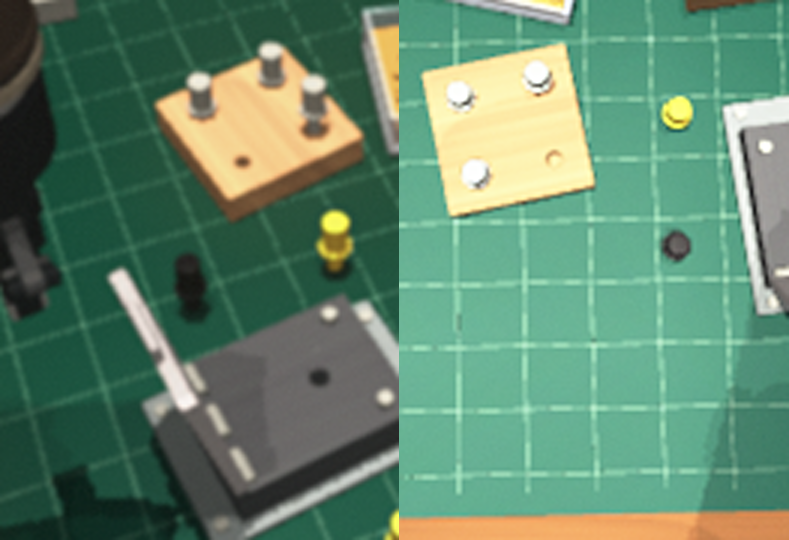

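The short pin stands seated in the near hole, (475,173) in the top crop, beside the other short one. The jig hole is empty and the leaf is free in front of the fingers. Lowering and pushing the leaf.

Call:
send_rows(
  moves=[
    {"tx": 0,"ty": 0,"tz": -45,"wx": 0,"wy": 0,"wz": 0},
    {"tx": 0,"ty": 0,"tz": -90,"wx": 0,"wy": 0,"wz": 0},
    {"tx": 0,"ty": 0,"tz": -92,"wx": 0,"wy": 0,"wz": 0},
    {"tx": 15,"ty": 2,"tz": -92,"wx": 0,"wy": 0,"wz": 0},
    {"tx": 30,"ty": 4,"tz": -92,"wx": 0,"wy": 0,"wz": 0},
    {"tx": 40,"ty": 5,"tz": -92,"wx": 0,"wy": 0,"wz": 0},
    {"tx": 50,"ty": 6,"tz": -92,"wx": 0,"wy": 0,"wz": 0},
    {"tx": 60,"ty": 7,"tz": -92,"wx": 0,"wy": 0,"wz": 0},
    {"tx": 70,"ty": 8,"tz": -92,"wx": 0,"wy": 0,"wz": 0},
  ],
)

```text
time_s: 9.3
ee_pos: [0.4503, -0.1379, 0.1596]
tool_rot: [-0.0, -0.06, 0.998, 0.0]
force: [-4.7, 2.2, 12.4]
grip_width: 0.0002
grasp_force: 1.9
```

Call:
send_rows(
  moves=[
    {"tx": 9,"ty": 1,"tz": 0,"wx": 0,"wy": 0,"wz": 0},
    {"tx": 18,"ty": 2,"tz": 0,"wx": 0,"wy": 0,"wz": 0},
    {"tx": 27,"ty": 3,"tz": 0,"wx": 0,"wy": 0,"wz": 0},
    {"tx": 36,"ty": 4,"tz": 0,"wx": 0,"wy": 0,"wz": 0},
    {"tx": 45,"ty": 5,"tz": 0,"wx": 0,"wy": 0,"wz": 0},
    {"tx": 54,"ty": 6,"tz": 0,"wx": 0,"wy": 0,"wz": 0},
    {"tx": 63,"ty": 7,"tz": 0,"wx": 0,"wy": 0,"wz": 0},
    {"tx": 70,"ty": 8,"tz": 0,"wx": 0,"wy": 0,"wz": 0},
  ],
)

```text
time_s: 10.1
ee_pos: [0.521, -0.1298, 0.1594]
tool_rot: [0.0, -0.06, 0.998, -0.0]
force: [-0.6, 0.1, -0.4]
grip_width: 0.0
grasp_force: 0.4
```

Call:
send_rows(
  moves=[
    {"tx": 0,"ty": 0,"tz": 45,"wx": 0,"wy": 0,"wz": 0},
    {"tx": 0,"ty": 0,"tz": 92,"wx": 0,"wy": 0,"wz": 0},
    {"tx": 20,"ty": 40,"tz": 92,"wx": 0,"wy": 0,"wz": 0},
    {"tx": 128,"ty": 232,"tz": 92,"wx": 0,"wy": 0,"wz": 0},
    {"tx": 128,"ty": 232,"tz": 92,"wx": 0,"wy": 0,"wz": 0},
    {"tx": 128,"ty": 232,"tz": 92,"wx": 0,"wy": 0,"wz": 0},
    {"tx": 128,"ty": 232,"tz": 92,"wx": 0,"wy": 0,"wz": 0},
    {"tx": 128,"ty": 232,"tz": 92,"wx": 0,"wy": 0,"wz": 0},
    {"tx": 128,"ty": 232,"tz": 45,"wx": 0,"wy": 0,"wz": 0},
    {"tx": 128,"ty": 232,"tz": 0,"wx": 0,"wy": 0,"wz": 0},
    {"tx": 128,"ty": 232,"tz": -20,"wx": 0,"wy": 0,"wz": 0},
    {"tx": 128,"ty": 232,"tz": -20,"wx": 0,"wy": 0,"wz": 0},
  ],
  jaw=45,
)

```text
time_s: 11.3
ee_pos: [0.6461, 0.1024, 0.1358]
tool_rot: [-0.003, -0.06, 0.998, -0.0]
force: [0.5, 0.6, -0.1]
grip_width: 0.0451
grasp_force: 0.0
```

```bash
python3 - <<'E'
from h import *
s=snap("side");t=snap("top");print(status.observe()["time_s"],status.observe()["ee_pos"])
cv2.imwrite("pics/g5s.png",s);cv2.imwrite("pics/g5t.png",t)
h=np.array([.5585,-.1368]);ax=np.array([.993,.12]);ay=np.array([-.12,.993])
# brightness on the sloping outer face / block top along leaf
for r in (.03,.05,.08,.1,.12,.14):
    X=np.r_[h+ax*(r-.08)+ay*.03,.055+.05*r]; u,v=proj("side",X); a,b=proj("top",X)
    print(r,s[int(v+.5),int(u+.5)],t[int(b+.5),int(a+.5)])
E
```

```text
11.4 [0.64858359 0.10225841 0.14002151]
0.03 [208 215 226] [243 246 250]
0.05 [210 215 227] [242 246 250]
0.08 [210 216 227] [245 249 252]
0.1 [211 217 228] [240 244 249]
0.12 [208 215 226] [159 158 164]
0.14 [103 116 100] [240 245 241]
```

The leaf is down or sinking: bright aluminium now covers the block. Taking the long pin.

Call:
send_rows(
  moves=[
    {"tx": 0,"ty": 0,"tz": -20,"wx": 0,"wy": 0,"wz": 0},
    {"tx": 0,"ty": 0,"tz": -40,"wx": 0,"wy": 0,"wz": 0},
    {"tx": 0,"ty": 0,"tz": -57,"wx": 0,"wy": 0,"wz": 0},
    {"tx": 0,"ty": 0,"tz": -57,"wx": 0,"wy": 0,"wz": 0},
  ],
)

```text
time_s: 11.8
ee_pos: [0.6473, 0.1022, 0.0814]
tool_rot: [-0.001, -0.06, 0.998, -0.0]
force: [0.1, 0.1, -0.9]
grip_width: 0.0449
grasp_force: 0.0
```

Call:
send_rows(
  moves=[
    {"tx": 0,"ty": 0,"tz": 0,"wx": 0,"wy": 0,"wz": 0},
    {"tx": 0,"ty": 0,"tz": 0,"wx": 0,"wy": 0,"wz": 0},
    {"tx": 0,"ty": 0,"tz": 0,"wx": 0,"wy": 0,"wz": 0},
    {"tx": 0,"ty": 0,"tz": 0,"wx": 0,"wy": 0,"wz": 0},
    {"tx": 0,"ty": 0,"tz": 0,"wx": 0,"wy": 0,"wz": 0},
  ],
  jaw=10,
)

```text
time_s: 12.3
ee_pos: [0.6488, 0.1022, 0.0838]
tool_rot: [0.001, -0.06, 0.998, 0.0]
force: [0.1, -0.2, 6.1]
grip_width: 0.0181
grasp_force: 58.7
```

Call:
send_rows(
  moves=[
    {"tx": 0,"ty": 0,"tz": 10,"wx": 0,"wy": 0,"wz": 0},
    {"tx": 0,"ty": 0,"tz": 25,"wx": 0,"wy": 0,"wz": 0},
    {"tx": 0,"ty": 0,"tz": 60,"wx": 0,"wy": 0,"wz": 0},
    {"tx": 0,"ty": 0,"tz": 100,"wx": 0,"wy": 0,"wz": 0},
    {"tx": 0,"ty": 0,"tz": 100,"wx": 0,"wy": 0,"wz": 0},
  ],
)

```text
time_s: 12.8
ee_pos: [0.6508, 0.102, 0.1895]
tool_rot: [0.005, -0.06, 0.998, 0.001]
force: [0.8, -0.0, -1.3]
grip_width: 0.0177
grasp_force: 58.6
```

```bash
python3 - <<'E'
from h import *
s=snap("side");t=snap("top");o=status.observe();print(o["time_s"],o["ee_pos"],o["force"],o["grip_width"])
cv2.imwrite("pics/g6s.png",s);cv2.imwrite("pics/g6t.png",t)
# leaf hole: dark blob near expected position
X=np.array([.5585,-.1368,.059])
for n,im in(("side",s),("top",t)):
    u,v=[int(round(c)) for c in proj(n,X)]; g=im[v-9:v+10,u-9:u+10,1].astype(int)
    w=np.clip(np.median(g)-40-g,0,None); 
    ys,xs=np.mgrid[v-9:v+10,u-9:u+10]; a,b=(w*xs).sum()/w.sum(),(w*ys).sum()/w.sum()
    print(n,proj(n,X),(a,b),(w>0).sum(),onz(n,a,b,.059)); print(g[::2,::2])
E
```

```text
12.9 [0.64816432 0.10208418 0.1843324 ] [-0.83046398 -0.25278847 -0.82336388] 0.017922166722816567
side [255.41644421 271.88176316] (np.float64(255.7354903268846), np.float64(271.90226817878585)) 39 [ 0.55909909 -0.13709402  0.059     ]
[[242 243 243 243 243 243 242 243 244 244]
 [242 243 242 242 243 243 244 244 244 242]
 [243 242 243 244 244 244 244 243 242 242]
 [242 243 244 241 199 173 205 242 242 242]
 [243 244 243 206  91  75 108 234 243 242]
 [242 241 242 219  78  55 118 238 244 244]
 [241 242 242 242 214 191 239 246 244 243]
 [241 241 241 243 244 246 245 243 242 243]
 [241 241 243 244 244 243 242 243 243 242]
 [242 244 244 243 242 242 242 242 242 242]]
top [344.56910195 216.38953344] (np.float64(344.4056195965418), np.float64(217.40165706051874)) 25 [ 0.55589657 -0.13623147  0.059     ]
[[255 255 255 255 255 255 255 255 255 255]
 [255 255 255 255 255 255 255 255 255 255]
 [255 255 255 255 255 255 255 255 255 255]
 [255 255 255 255 255 255 255 255 255 255]
 [255 255 255 255 142 234 255 255 255 255]
 [255 255 255 143  37  60 255 255 255 255]
 [255 255 255 242  54 105 255 255 255 255]
 [255 255 255 255 255 255 255 255 255 255]
 [255 255 255 255 255 255 255 255 255 255]
 [255 255 255 255 255 255 255 255 255 255]]
```

Leaf hole found at the expected spot, offset about -90, -238.5 mm. Carrying the long pin over it.

Call:
send_rows(
  moves=[
    {"tx": -15,"ty": -40,"tz": 0,"wx": 0,"wy": 0,"wz": 0},
    {"tx": -30,"ty": -80,"tz": 0,"wx": 0,"wy": 0,"wz": 0},
    {"tx": -47,"ty": -125,"tz": 0,"wx": 0,"wy": 0,"wz": 0},
    {"tx": -64,"ty": -170,"tz": 0,"wx": 0,"wy": 0,"wz": 0},
    {"tx": -80,"ty": -212,"tz": 0,"wx": 0,"wy": 0,"wz": 0},
    {"tx": -90,"ty": -238.5,"tz": -10,"wx": 0,"wy": 0,"wz": 0},
    {"tx": -90,"ty": -238.5,"tz": -30,"wx": 0,"wy": 0,"wz": 0},
    {"tx": -90,"ty": -238.5,"tz": -41,"wx": 0,"wy": 0,"wz": 0},
    {"tx": -90,"ty": -238.5,"tz": -41,"wx": 0,"wy": 0,"wz": 0},
    {"tx": -90,"ty": -238.5,"tz": -41,"wx": 0,"wy": 0,"wz": 0},
  ],
)

```text
time_s: 13.9
ee_pos: [0.5578, -0.1354, 0.141]
tool_rot: [-0.001, -0.061, 0.998, 0.0]
force: [-0.1, -0.3, -1.3]
grip_width: 0.0176
grasp_force: 58.8
```

Call:
send_rows(
  moves=[
    {"tx": 0,"ty": 0,"tz": -4,"wx": 0,"wy": 0,"wz": 0},
    {"tx": 0,"ty": 0,"tz": -8,"wx": 0,"wy": 0,"wz": 0},
    {"tx": 0,"ty": 0,"tz": -11,"wx": 0,"wy": 0,"wz": 0},
    {"tx": 0,"ty": 0,"tz": -14,"wx": 0,"wy": 0,"wz": 0},
    {"tx": 0,"ty": 0,"tz": -14,"wx": 0,"wy": 0,"wz": 0},
  ],
)

```text
time_s: 14.4
ee_pos: [0.5575, -0.1363, 0.1269]
tool_rot: [-0.0, -0.06, 0.998, 0.0]
force: [0.6, -0.1, -2.0]
grip_width: 0.0176
grasp_force: 58.8
```

Call:
send_rows(
  moves=[
    {"tx": 0,"ty": 0,"tz": -3,"wx": 0,"wy": 0,"wz": 0},
    {"tx": 0,"ty": 0,"tz": -6,"wx": 0,"wy": 0,"wz": 0},
    {"tx": 0,"ty": 0,"tz": -9,"wx": 0,"wy": 0,"wz": 0},
    {"tx": 0,"ty": 0,"tz": -12,"wx": 0,"wy": 0,"wz": 0},
    {"tx": 0,"ty": 0,"tz": -15,"wx": 0,"wy": 0,"wz": 0},
    {"tx": 0,"ty": 0,"tz": -15,"wx": 0,"wy": 0,"wz": 0},
  ],
)

```text
time_s: 15.0
ee_pos: [0.5577, -0.1366, 0.1119]
tool_rot: [-0.0, -0.06, 0.998, -0.0]
force: [1.5, -0.6, -1.8]
grip_width: 0.0176
grasp_force: 58.6
```

Call:
send_rows(
  moves=[
    {"tx": 0,"ty": 0,"tz": -4,"wx": 0,"wy": 0,"wz": 0},
    {"tx": 0,"ty": 0,"tz": -8,"wx": 0,"wy": 0,"wz": 0},
    {"tx": 0,"ty": 0,"tz": -12,"wx": 0,"wy": 0,"wz": 0},
    {"tx": 0,"ty": 0,"tz": -16,"wx": 0,"wy": 0,"wz": 0},
    {"tx": 0,"ty": 0,"tz": -20,"wx": 0,"wy": 0,"wz": 0},
    {"tx": 0,"ty": 0,"tz": -20,"wx": 0,"wy": 0,"wz": 0},
  ],
)

```text
time_s: 15.6
ee_pos: [0.5576, -0.1365, 0.0917]
tool_rot: [-0.0, -0.06, 0.998, -0.0]
force: [1.0, -0.8, -2.5]
grip_width: 0.0176
grasp_force: 58.6
```

Call:
send_rows(
  moves=[
    {"tx": 0,"ty": 0,"tz": -2,"wx": 0,"wy": 0,"wz": 0},
    {"tx": 0,"ty": 0,"tz": -4,"wx": 0,"wy": 0,"wz": 0},
    {"tx": 0,"ty": 0,"tz": -6,"wx": 0,"wy": 0,"wz": 0},
    {"tx": 0,"ty": 0,"tz": -6,"wx": 0,"wy": 0,"wz": 0},
  ],
)

```text
time_s: 16.0
ee_pos: [0.5584, -0.1364, 0.087]
tool_rot: [0.001, -0.06, 0.998, 0.0]
force: [1.2, -0.5, 4.4]
grip_width: 0.0176
grasp_force: 59.8
```

Call:
send_rows(
  moves=[
    {"tx": 0,"ty": 0,"tz": -1,"wx": 0,"wy": 0,"wz": 0},
    {"tx": 0,"ty": 0,"tz": -2,"wx": 0,"wy": 0,"wz": 0},
    {"tx": 0,"ty": 0,"tz": -2,"wx": 0,"wy": 0,"wz": 0},
    {"tx": 0,"ty": 0,"tz": -2,"wx": 0,"wy": 0,"wz": 0},
  ],
)

```text
time_s: 16.4
ee_pos: [0.5586, -0.1364, 0.0867]
tool_rot: [0.001, -0.06, 0.998, 0.0]
force: [-4.6, 1.7, 23.1]
grip_width: 0.0175
grasp_force: 61.4
```

Call:
send_rows(
  moves=[
    {"tx": 0,"ty": 0,"tz": -1,"wx": 0,"wy": 0,"wz": 0},
    {"tx": 0,"ty": 0,"tz": -1,"wx": 0,"wy": 0,"wz": 0},
    {"tx": 0,"ty": 0,"tz": -1,"wx": 0,"wy": 0,"wz": 0},
  ],
)

```text
time_s: 16.7
ee_pos: [0.5588, -0.1364, 0.0866]
tool_rot: [0.002, -0.06, 0.998, 0.0]
force: [-7.0, 2.2, 30.4]
grip_width: 0.0179
grasp_force: 62.3
```

The force jumped to 30 N with the TCP stopped at 0.0866. The grip-time offset predicts 0.0868 for the collar bearing on a fully shut leaf. I'll ease off slightly and check by eye.

Call:
send_rows(
  moves=[
    {"tx": 0,"ty": 0,"tz": 0.8,"wx": 0,"wy": 0,"wz": 0},
    {"tx": 0,"ty": 0,"tz": 0.8,"wx": 0,"wy": 0,"wz": 0},
    {"tx": 0,"ty": 0,"tz": 0.8,"wx": 0,"wy": 0,"wz": 0},
    {"tx": 0,"ty": 0,"tz": 0.8,"wx": 0,"wy": 0,"wz": 0},
    {"tx": 0,"ty": 0,"tz": 0.8,"wx": 0,"wy": 0,"wz": 0},
  ],
)

```text
time_s: 17.2
ee_pos: [0.5587, -0.1364, 0.0867]
tool_rot: [0.001, -0.06, 0.998, 0.0]
force: [-4.3, 1.1, 23.6]
grip_width: 0.018
grasp_force: 61.3
```

```bash
python3 - <<'E'
from h import *
s=snap("side");t=snap("top");o=status.observe();print(o["time_s"],o["ee_pos"],o["force"],o["grip_width"])
cv2.imwrite("pics/g7.png",np.hstack([crop(s,190,145,130,190,3),crop(t,205,165,130,190,3)]))
E
```

```text
17.3 [ 0.55866242 -0.13641968  0.08669085] [-4.58347713  2.03108673 23.5412447 ] 0.01761448569778135
```

View pics/g7.png

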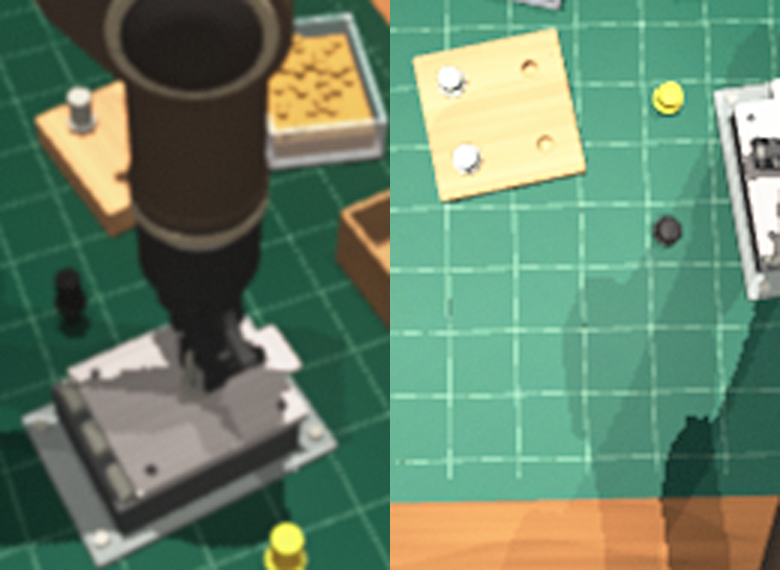

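The leaf lies flat on the block with the pin held in it. Both short pins stand in the same row, and the stop is rigid (0.1 mm change between 30 and 23.5 N). Handing in.

```bash
python3 -c "from plant import sign_off; print(sign_off())"
```

```text
the job is handed in; nothing more can be done
None
```

The job is handed in: the short pin stands in the free hole beside the other short pin, the leaf is shut, and the arm still holds the long pin through both leaves, pressing down with about 23 N, at 17.3 s of the 72 s limit.

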